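# Bring the swab canister round on the supply carousel

### The job

Turn the two-tier supply carousel slowly by its rim until the short steel swab canister with the knob on its lid faces front, and let the carousel go. Then take the canister out from under the upper tier and set it down, upright and without dropping it, on the free half of the steel tray. Leave the other supplies standing and the bowl in its place.

Things in the scene. Friction and masses are not known exactly. Their poses are not given: they have to be found in the camera images.
- carousel_base: Fixed grey square foot plate of the carousel, 300 x 300 mm, top 10 mm above the bench. It does not turn. Origin: on the carousel's axis at bench height; z up; its -x axis points to the front of the carousel, the side towards the robot. On it turns the carousel, in one piece: lower tier, upright post (22 mm thick, on the axis) and upper tier.
- carousel (a joint): How far the carousel has turned since the start (rad), positive anticlockwise seen from above. It turns without end both ways, with a stiff bearing: 3 to 4 N at a lug. Turned slowly, it stops where it is left; jerks make the supplies on it rock.
- lower_tier (a point): Axis of the carousel at the floor of the lower tier, 24 mm above the bench (frame fixed to the foot plate, does not turn). The tier is white, 160 mm in radius, with a 4 mm thick lip round its edge up to 42 mm above the bench, and five equal bays of 72 deg parted by radial walls 4 mm thick, as high as the lip. Each bay holds one loose supply.
- rim_front (a point): Fixed point, 30 mm above the bench and 167 mm in front of the axis, where the lower rim's five grip lugs pass. Lugs stick out beyond the lip where each radial wall meets it, every 72 deg: 12 mm wide, 160 to 178 mm from the axis, 18 to 42 mm above the bench. Those beside the canister are 27 to 45 deg round from it either way (it stands up to 9 deg off its bay's middle).
- upper_tier (a point): Axis of the carousel at the underside of the clear upper tier, 165 mm above the bench (frame fixed to the foot plate). The tier is a disc of 120 mm radius with a thin lip up to 183 mm above the bench; supplies on it reach up to 230 mm. It overhangs the canister: a gripper held upright over the canister strikes it, one tilted outwards by 30 to 40 deg passes in front of it.
- front (a point): Fixed point straight in front of the carousel's axis, 120 mm from it towards the front and 63 mm above the bench: where the middle of the canister comes when it faces front.
- canister_mid (a point): Middle of the short steel swab canister, on its axis and half-way up; it is round, 44 mm in diameter (lid 45 mm), 78 mm high to the flat lid, plus a 10 mm high, 12 mm wide knob on the lid; z up; about 0.16 kg, loose. It starts on the lower tier, 115 to 128 mm from the carousel's axis. The point is 39 mm above the canister's underside.
- tall_pot: Taller and wider steel pot with no knob, 54 mm in diameter, 96 mm high, loose in another bay of the lower tier; not wanted. Origin under its centre, z up.
- jar: White jar with a steel lid, 50 mm in diameter, 70 mm high, loose on the lower tier. Origin under its centre, z up.
- amber_bottle: Amber bottle, 52 mm in diameter, 95 mm high, loose on the lower tier. Origin under its centre, z up.
- squat_can: Aluminium can, 52 mm in diameter, 85 mm high, loose on the lower tier. Origin under its centre, z up.
- vial: Amber vial, 32 mm in diameter, 55 mm high, loose on the upper tier. Origin under its centre, z up.
- tape_roll: Roll of tape lying flat on the upper tier, 68 mm in diameter, 25 mm high, loose. Origin under its centre, z up.
- tray: Fixed steel tray, 260 mm along its x, 160 mm along its y, walls 4 mm thick and 20 mm high, floor 4 mm above the bench. Origin: centre of its underside, z up. A bowl stands in its +x half, the far one; its -x half, nearer the robot, is free: the middle of that half is 65 mm from the origin towards -x.
- gallipot: Steel bowl, 80 mm across the rim, 34 mm high, loose in the far half of the tray. Origin under its centre, z up.
- gel_bottle: Green bottle, 50 mm in diameter, 130 mm high, loose on the bench beside the carousel. Origin under its centre, z up.
Things that resemble listed ones, but are neither listed nor needed, are in the scene too. What is shaped like the tape_roll but blue or turquoise is not meant.

How it is judged (in metres and radians):
On the way:
1. the canister, still standing on the lower tier, faces front (its middle within 25 mm of the front point, seen from above), the carousel is at rest and no finger touches the carousel or the canister (horizontal distance between canister_mid and front below 0.025 m and height (world z) of canister_mid between 0.055 and 0.068 m and velocity of joint carousel between -0.05 and 0.05 rad/s and contact force between the fingers and carousel below 0.1 N and contact force between the fingers and canister below 0.1 N), for 0.2 s.
At the end, for the whole second after the job is handed in: The canister stands upright (within 0.1 rad), at rest and released, flat on the floor of the tray, its axis within the free half nearer the robot; the carousel is at rest, the other supplies stand upright on their tiers, and the bowl is within 25 mm of where it was (x of canister_mid in the frame of tray between -0.104 and 0 m and y of canister_mid in the frame of tray between -0.055 and 0.055 m and z of canister_mid in the frame of tray between 0.038 and 0.048 m and angle between canister_mid's own z axis and vertical below 0.1 rad and linear speed of canister below 0.02 m/s and velocity of joint carousel between -0.05 and 0.05 rad/s and height (world z) of each of tall_pot, jar, amber_bottle, squat_can above 0.018 m and height (world z) of each of vial, tape_roll above 0.16 m and angle between each of tall_pot, jar, amber_bottle, squat_can, vial, tape_roll's own z axis and vertical below 0.15 rad and distance of gallipot from where it was at the start of the episode below 0.025 m); the robot touches nothing.
It fails at once if the carousel is spun faster than 2 rad/s (velocity of joint carousel above 2 rad/s or velocity of joint carousel below -2 rad/s).
It fails at once if the canister is tipped over (0.5 rad) (angle between canister_mid's own z axis and vertical above 0.5 rad).
It fails at once if the canister is dropped or thrown: it moves faster than 0.5 m/s with no finger on it (linear speed of canister above 0.5 m/s and contact force between the fingers and canister below 0.05 N).
It fails at once if another supply on the carousel, or the bottle beside it, is tipped (0.4 rad) (angle between any of tall_pot, jar, amber_bottle, squat_can, vial, tape_roll, gel_bottle's own z axis and vertical above 0.4 rad).
It fails at once if the bowl is moved more than 25 mm (distance of gallipot from where it was at the start of the episode above 0.025 m).
It also fails if it takes over 72 s, if anything falls off the work surface, if the arm or the gripper's body presses on something with over 40 N, if the wrist force passes 120 N, or if a joint passes its speed limit or range.

### The arm

A 6-joint arm with a two-finger parallel gripper is mounted at the origin on the work surface. World frame = base frame: x ahead of the robot, y to its left, z up, the work surface at z = 0. Lengths are in mm, angles in degrees, forces in N, time in s.
With the tool pointing down it reaches from about 400 to 825 mm from the base axis. Payload 7 kg.
Tool frame: the origin (TCP) lies on the centre line of the jaws, within the pads' length; the fingertips stand 22 mm ahead of it and the grasp point (between the pads) lies 3 mm ahead of it (env.nose_length is the distance from the TCP to the fingertips, in mm); z points along the fingers, y is the line along which they close (so a half turn about z gives the same grasp; the last joint's range is limited). The gripper opens to 85 mm and grips with 20 to 120 N. Pads are 22 mm wide; open, the fingers measure 114 mm over their backs; the gripper's body (76 mm by 85 mm) begins 54 mm behind the grasp point. The pads swing forward as they close: fully open they stand 13 mm farther back than shut.
Start: joints at [87.726, 20.546, 0.682, 0, -70.136, -16.507], TCP at [217.332, 639.032, 253.302] pointing down, gripper open.
Joint ranges: [-176.03, 176.03], [-82.01, 121.73], [-58.28, 71.71], [-173.87, 95.51], [-174.79, -0.11], [-173.66, 173.66]. Speed limits (degrees/s): [136.94, 136.94, 172.46, 180, 180, 180].

### API

Orientations are given as a 3x3 rotation matrix whose columns are the frame's x, y, z axes.
In Python, from workcell import env, cams, order, models gives the robot as it stands.
- The arm moves only by the tool play_rows, never from a script. Its argument "steps" is a list of rows, each a list of 3 entries, a list of its own where there are three numbers: the shift along the tool's x, y, z each as a share of 750 mm, from -1 to 1, then the turn, a rotation vector about the tool's x, y, z each as a share of pi rad, from -1 to 1, then the opening, from 0 (shut) to 1 (fully open). A call has 1 to 10 rows; each row shifts and turns the commanded pose from where the row before left it, along the tool's axes as they then stand; what a row does not reach is not made up. A row lasts 1/12 s, in which the tool goes at most 41.7 mm and 7.16 degrees, less where a joint would pass 70% of its speed; a pose out of reach is approached as far as the arm can. A call with a number of a shift or a turn outside -1 to 1 is refused whole. A call with a gripper value outside its range is refused whole. The fingers move at their own pace and stop on an object; the grip force is fixed at half the most. Time passes only in rows, so rows that do not move let the fingers close. It gives the time, the measured TCP pose, the force, the opening and the grip force at its end, in the units of the state.
- env.read_state(): the state, without advancing time (a new reading comes with each control period).
- cams.camera(name): name is "scene" or "side" or "wrist"; returns a dict with "image" (384x512x3 uint8, red, green, blue), "K" (3x3 intrinsics, pixels), "k1" (the pictures are not rectified: a ray, as slopes to the right and down, at radius r is drawn at 1 + k1 r^2 times it, then the intrinsics apply), "rvec" (rotation vector, rad) and "tvec" (3), from world to camera coordinates, as OpenCV has them. Camera axes: x right, y down, z forward; pixel columns grow to the right and rows downward; lengths in mm; the calibration is good to about 2 mm. A picture is of the moment at which its call begins. There is no depth.
- order.hand_in(): hands the job in; it is judged then, once.
Trained networks look in a picture, given as the dict that the camera call returned (one of the last four; its "shot" number tells which), for a name from the list of things; names that differ only in an ending like _2 or _b are one class to them, and where a whole thing is asked for, a point or a joint stands for the part that bears it (a point fixed in the world has none). Each returns a list of dicts, best first, with "p" (0 to 1); they miss things now and then, are a little off and sometimes report something else, mostly with a low value. They report only what shows in the picture. A call takes as long as a camera call. They do not tell look-alikes from the thing itself.
- models.boxes_of(picture, thing): "box" ([left, top, right, bottom] as shares, 0 to 1, of the picture: columns of its width, rows of its height, round what is visible of it).
The state is a dict: "t": time; "joint_positions": joint angles; "qd": joint speeds; "joint_torque": joint torques, N m; "tcp_pos": TCP position; "orientation": TCP orientation; "force": force on the tool from outside, world axes, zero at the start; "moment": the same for the moment, N m; "grip_width": finger opening in mm; "grasp_force": force on a finger pad.
Only numpy, scipy, OpenCV 4.12 (cv2) and the standard library are available. Lean on these libraries where they do the work, as an engineer would, in place of code of your own. Each camera call takes 0.05 s, during which the arm holds its last target. There are 200 camera calls.

## Working session

There is one attempt and no reset: what is moved stays moved. The work goes in short steps, Python scripts to look and compute and a tool call to move; the robot and the scene stay as the last step left them, time stands still between calls to the robot, and variables do not carry over. Pictures are saved under pics/ and viewed, at most 10 in all, crops included, and the job is handed in when it is done.

Besides the shell and the picture viewer there is one more tool, called as name(argument=value, ...) on one line, values as JSON. play_rows: Moves the arm, as the interface text tells. Shift numbers are shares of 750 mm and turn numbers shares of pi rad, none past 1 either way. Its arguments: {"type":"object","properties":{"steps":{"type":"array","items":{"type":"array"}}},"required":["steps"]}

```bash
mkdir -p pics; ls; cat > h.py <<'E'
import numpy as np,cv2
from workcell import env,cams,order,models
def P(c):
    R=cv2.Rodrigues(np.array(c["rvec"],float))[0];return R,np.array(c["tvec"],float).ravel(),np.array(c["K"],float)
def proj(c,X):
    R,t,K=P(c);p=np.atleast_2d(X)@R.T+t;s=p[:,:2]/p[:,2:];s=s*(1+c["k1"]*(s**2).sum(1,keepdims=True));return s@K[:2,:2].T+K[:2,2]
def ray(c,uv):
    R,t,K=P(c);d=(np.array(uv,float)-K[:2,2])/[K[0,0],K[1,1]];s=d.copy()
    for _ in range(20): s=d/(1+c["k1"]*(s@s))
    return -R.T@t,R.T@np.array([s[0],s[1],1])
def at(c,uv,z):
    o,d=ray(c,uv);return o+d*(z-o[2])/d[2]
def shot(n,f=None):
    c=cams.camera(n)
    if f: cv2.imwrite(f,cv2.cvtColor(c["image"],cv2.COLOR_RGB2BGR))
    return c
E
python3 - <<'E'
from h import *
im=[]
for n in("scene","side"):
    c=shot(n,f"pics/{n}0.png")
    print(n,c["k1"],(-P(c)[0].T@P(c)[1]).round())
    for th in("carousel_base","canister_mid","tall_pot","tray","gallipot","lower_tier","upper_tier","gel_bottle"):
        for b in models.boxes_of(c,th)[:3]:
            x=np.array(b["box"])*[512,384,512,384]; print(th,round(b["p"],2),x.round())
E
```

```text
pics
scene 0.0017602922429347445 [ 599. 1022.  974.]
carousel_base 0.69 [216. 187. 239. 210.]
carousel_base 0.56 [157. 205. 279. 279.]
tall_pot 0.77 [237. 208. 257. 242.]
tall_pot 0.36 [199. 237. 218. 262.]
tray 0.71 [244. 141. 323. 175.]
gallipot 0.85 [250. 147. 273. 165.]
lower_tier 0.61 [159. 209. 281. 282.]
upper_tier 0.76 [161. 211. 279. 283.]
upper_tier 0.33 [253. 143. 275. 163.]
gel_bottle 0.86 [246. 286. 267. 333.]
side -0.13049314593053324 [  48. -403.  678.]
carousel_base 0.81 [219. 192. 361. 268.]
canister_mid 0.63 [332. 185. 354. 216.]
tall_pot 0.59 [245. 179. 267. 221.]
tray 0.63 [286. 283. 431. 384.]
tray 0.18 [244. 175. 270. 224.]
lower_tier 0.78 [217. 191. 363. 267.]
upper_tier 0.74 [215. 190. 366. 267.]
gel_bottle 0.75 [174. 138. 189. 185.]
```

```bash
python3 - <<'E'
import cv2,numpy as np
a=cv2.imread("pics/scene0.png")[120:345,130:340];b=cv2.imread("pics/side0.png")[120:384,160:440]
cv2.imwrite("pics/a.png",cv2.resize(a,None,fx=2.6,fy=2.6,interpolation=2));cv2.imwrite("pics/b.png",cv2.resize(b,None,fx=2.2,fy=2.2,interpolation=2))
E
```

```text
(no output)
```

View pics/a.png

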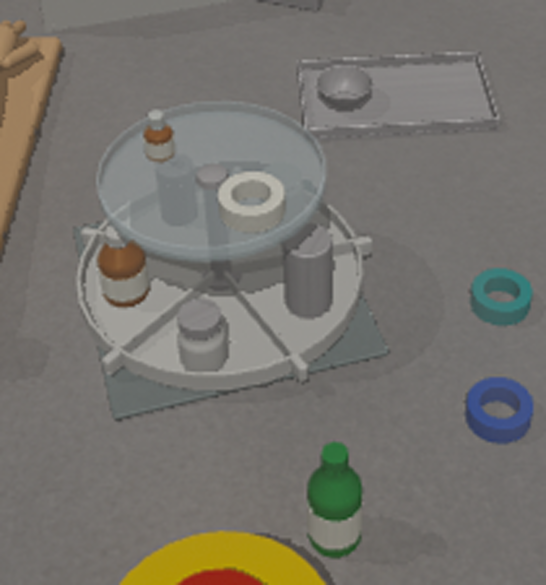

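View pics/b.png

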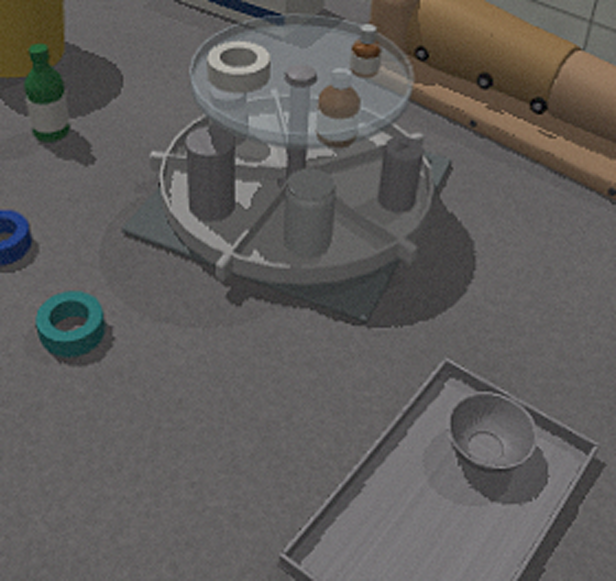

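The pictures show the carousel with the squat can at the side view's front, the tall pot at its left, and the knobbed canister at its right (full pixels about (343,200) in side). The tray is nearer the robot, with the bowl in its far end. I'll compute positions next.

```bash
cat > m.py <<'E'
from h import *
from scipy.optimize import least_squares
a=shot("scene");b=shot("side")
A=lambda u,v:(130+u/2.6,120+v/2.6)
B=lambda u,v:(160+u/2.2,120+v/2.2)
pts=[(a,A(115,415),10),(a,A(387,352),10),(b,B(125,232),10),(b,B(365,318),10),(b,B(450,158),10)]
W=[at(c,p,z)[:2] for c,p,z in pts];print("base corners",np.round(W))
lug=[(a,A(87,234)),(a,A(112,361)),(a,A(300,370)),(a,A(366,245)),(b,B(155,155)),(b,B(226,266)),(b,B(410,249))]
L=np.array([at(c,p,40)[:2] for c,p in lug]);print("lugs",L.round())
f=least_squares(lambda q:np.hypot(*(L-q).T)-174,[650,150]).x
print("axis",f,np.hypot(*(L-f).T).round(),(np.degrees(np.arctan2(*(L-f).T[::-1]))).round(1))
for n,c,p,z in[("can lid",b,B(402,148),104),("can base",b,B(400,205),24),("tape a",a,A(252,190),208),("post a",a,A(212,173),190),("post b",b,B(300,72),190)]:
    w=at(c,p,z)[:2];d=w-f;print(n,w.round(),np.hypot(*d).round(),np.degrees(np.arctan2(d[1],d[0])).round(1))
for c,p in[(a,A(299,62)),(a,A(490,55)),(a,A(496,128)),(a,A(305,137)),(b,B(447,361)),(b,B(597,446)),(b,B(283,560))]:print("tray",at(c,p,20).round())
print("bowl",at(a,A(345,85),38).round(),at(b,B(493,430),38).round(),"gel",at(a,A(335,540),5).round(),at(b,B(50,130),5).round(),env.read_state()["orientation"])
E
python3 m.py
```

```text
base corners [[ 782.  256.]
 [ 496.  185.]
 [ 494.  172.]
 [ 570. -105.]
 [ 858.  -31.]]
lugs [[832.  15.]
 [785. 210.]
 [591. 231.]
 [510.  49.]
 [590. 220.]
 [509.  30.]
 [657. -98.]]
axis [676.23573158  75.83492875] [167. 173. 177. 169. 168. 173. 175.] [ -21.4   50.8  118.8 -171.   120.9 -164.8  -96.3]
can lid [724. -34.] 120.0 -66.6
can base [726. -41.] 127.0 -67.0
tape a [633. 140.] 77.0 123.9
post a [675.  91.] 15.0 94.5
post b [662.  63.] 19.0 -138.9
tray [ 575. -349.   20.]
tray [ 303. -352.   20.]
tray [ 321. -185.   20.]
tray [ 572. -178.   20.]
tray [ 570. -200.   20.]
tray [ 575. -355.   20.]
tray [ 313. -210.   20.]
bowl [ 515. -266.   38.] [ 517. -277.   38.] gel [564. 409.   5.] [563. 398.   5.] [[ 9.46768692e-01 -3.21914652e-01 -1.69726827e-06]
 [-3.21914652e-01 -9.46768692e-01 -1.03857172e-06]
 [-1.27258901e-06  1.52966271e-06 -1.00000000e+00]]
```

```bash
cat > pl.py <<'E'
from h import *
from scipy.spatial.transform import Rotation as Ro, Slerp
AX=np.array([676.,75.])
def tool(th,tilt):  # tool tilted outward at carousel bearing th (deg), y=-t
    a=np.radians(th);r=np.array([np.cos(a),np.sin(a),0]);t=np.array([-r[1],r[0],0]);T=np.radians(tilt)
    z=-np.cos(T)*np.array([0,0,1])-np.sin(T)*r;y=-t;return np.stack([np.cross(y,z),y,z],1)
def tip(th,rad,z,tilt,nose=22):
    R=tool(th,tilt);a=np.radians(th);return np.array([*(AX+rad*np.array([np.cos(a),np.sin(a)])),z])-nose*R[:,2],R
def cur():
    s=env.read_state();return np.array(s["tcp_pos"]),np.array(s["orientation"])
def rows(p0,R0,p1,R1,n=None,sp=38,wr=6.5):
    rel=Ro.from_matrix(R0.T@R1);m=max(np.linalg.norm(p1-p0)/sp,np.degrees(rel.magnitude())/wr);n=n or max(1,int(np.ceil(m)))
    S=Slerp([0,1],Ro.from_matrix([R0,R1]));last=None;k=0;p=p0.copy();R=R0.copy()
    out=[]
    for i in range(n):
        pt=p0+(p1-p0)*(i+1)/n;Rt=S((i+1)/n).as_matrix()
        d=np.round(R.T@(pt-p)/750,3);w=np.round(Ro.from_matrix(R.T@Rt).as_rotvec()/np.pi,3)
        p=p+R@d*750;R=R@Ro.from_rotvec(w*np.pi).as_matrix();out.append((d.tolist(),w.tolist()))
    for o in out: print(*o)
    print("--",n,p.round(1));return p,R
E
python3 - <<'E'
from pl import *
print(env.nose_length)
p,R=cur()
p,R=rows(p,R,np.array([460.,0,255]),R)
q,Q=tip(-95.3,240,130,30); 
p,R=rows(p,R,np.array([q[0]-60,q[1],255]),Q)
E
```

```text
22.0
[0.032, 0.039, -0.0] [-0.0, -0.0, 0.0]
[0.033, 0.039, -0.0] [-0.0, -0.0, 0.0]
[0.032, 0.039, -0.0] [-0.0, -0.0, 0.0]
[0.032, 0.039, -0.001] [-0.0, -0.0, 0.0]
[0.032, 0.039, 0.0] [-0.0, -0.0, 0.0]
[0.033, 0.039, 0.0] [-0.0, -0.0, 0.0]
[0.032, 0.039, 0.0] [-0.0, -0.0, 0.0]
[0.032, 0.039, -0.0] [-0.0, -0.0, 0.0]
[0.032, 0.039, -0.0] [-0.0, -0.0, 0.0]
[0.033, 0.039, -0.0] [-0.0, -0.0, 0.0]
[0.032, 0.039, -0.0] [-0.0, -0.0, 0.0]
[0.032, 0.039, -0.001] [-0.0, -0.0, 0.0]
[0.032, 0.039, 0.0] [-0.0, -0.0, 0.0]
[0.033, 0.039, 0.0] [-0.0, -0.0, 0.0]
[0.032, 0.039, 0.0] [-0.0, -0.0, 0.0]
[0.032, 0.039, -0.0] [-0.0, -0.0, 0.0]
[0.032, 0.039, -0.0] [-0.0, -0.0, 0.0]
[0.033, 0.04, -0.0] [-0.0, -0.0, 0.0]
-- 18 [ 4.601e+02 -4.000e-01  2.548e+02]
[0.019, 0.013, -0.0] [0.009, -0.011, 0.032]
[0.019, 0.01, -0.001] [0.008, -0.011, 0.032]
[0.021, 0.009, -0.002] [0.009, -0.01, 0.032]
[0.021, 0.006, -0.003] [0.008, -0.011, 0.032]
[0.022, 0.004, -0.004] [0.009, -0.011, 0.032]
[0.022, 0.002, -0.004] [0.008, -0.011, 0.031]
[0.022, -0.001, -0.005] [0.009, -0.011, 0.032]
[0.022, -0.002, -0.006] [0.008, -0.011, 0.032]
[0.02, -0.006, -0.007] [0.009, -0.011, 0.032]
[0.02, -0.007, -0.007] [0.009, -0.01, 0.032]
[0.019, -0.009, -0.008] [0.008, -0.011, 0.032]
[0.018, -0.012, -0.008] [0.009, -0.011, 0.032]
[0.016, -0.014, -0.008] [0.008, -0.011, 0.032]
-- 13 [ 593.2 -175.   255. ]
```

play_rows(steps=[[[0.032, 0.039, 0], [0, 0, 0], 0.45], [[0.033, 0.039, 0], [0, 0, 0], 0.45], [[0.032, 0.039, 0], [0, 0, 0], 0.45], [[0.032, 0.039, 0], [0, 0, 0], 0.45], [[0.032, 0.039, 0], [0, 0, 0], 0.45], [[0.033, 0.039, 0], [0, 0, 0], 0.45], [[0.032, 0.039, 0], [0, 0, 0], 0.45], [[0.032, 0.039, 0], [0, 0, 0], 0.45], [[0.032, 0.039, 0], [0, 0, 0], 0.45]])

```text
t: 1.75
tcp_pos: [338.7, 318.0, 253.6]
orientation: [[0.947, -0.322, 0.0], [-0.322, -0.947, 0.001], [0.0, -0.001, -1.0]]
force: [1.2, -0.1, -0.4]
grip_width: 38.3
grasp_force: 0.0
```

play_rows(steps=[[[0.033, 0.039, 0], [0, 0, 0], 0.45], [[0.032, 0.039, 0], [0, 0, 0], 0.45], [[0.032, 0.039, 0], [0, 0, 0], 0.45], [[0.032, 0.039, 0], [0, 0, 0], 0.45], [[0.033, 0.039, 0], [0, 0, 0], 0.45], [[0.032, 0.039, 0], [0, 0, 0], 0.45], [[0.032, 0.039, 0], [0, 0, 0], 0.45], [[0.032, 0.039, 0], [0, 0, 0], 0.45], [[0.033, 0.039, 0], [0, 0, 0], 0.45]])

```text
t: 2.5
tcp_pos: [460.6, -1.6, 253.8]
orientation: [[0.947, -0.322, 0.001], [-0.322, -0.947, 0.001], [0.001, -0.001, -1.0]]
force: [1.6, 0.2, -0.7]
grip_width: 38.4
grasp_force: 0.0
```

play_rows(steps=[[[0.019, 0.013, 0], [0.009, -0.011, 0.032], 0.45], [[0.019, 0.01, -0.001], [0.008, -0.011, 0.032], 0.45], [[0.021, 0.009, -0.002], [0.009, -0.01, 0.032], 0.45], [[0.021, 0.006, -0.003], [0.008, -0.011, 0.032], 0.45], [[0.022, 0.004, -0.004], [0.009, -0.011, 0.032], 0.45], [[0.022, 0.002, -0.004], [0.008, -0.011, 0.031], 0.45], [[0.022, -0.001, -0.005], [0.009, -0.011, 0.032], 0.45], [[0.022, -0.002, -0.006], [0.008, -0.011, 0.032], 0.45]])

```text
t: 3.17
tcp_pos: [542.6, -108.3, 253.0]
orientation: [[0.407, -0.912, -0.057], [-0.855, -0.402, 0.329], [-0.323, -0.085, -0.943]]
force: [0.7, 0.0, -0.5]
grip_width: 38.3
grasp_force: 0.0
```

play_rows(steps=[[[0.02, -0.006, -0.007], [0.009, -0.011, 0.032], 0.45], [[0.02, -0.007, -0.007], [0.009, -0.01, 0.032], 0.45], [[0.019, -0.009, -0.008], [0.008, -0.011, 0.032], 0.45], [[0.018, -0.012, -0.008], [0.009, -0.011, 0.032], 0.45], [[0.016, -0.014, -0.008], [0.008, -0.011, 0.032], 0.45]])

```text
t: 3.58
tcp_pos: [594.0, -175.4, 253.4]
orientation: [[-0.086, -0.995, 0.047], [-0.861, 0.098, 0.5], [-0.502, 0.002, -0.865]]
force: [0.2, -0.7, 0.5]
grip_width: 38.6
grasp_force: 0.0
```

```bash
python3 - <<'E'
from pl import *
p,R=cur()
q,Q=tip(-95.3,225,70,30); p,R=rows(p,R,q,Q)
q,Q=tip(-95.3,212,22,30); p,R=rows(p,R,q,Q,2)
q,Q=tip(-95.3,174,22,30); p,R=rows(p,R,q,Q,3)
# arc row
for d in(-1,-2):
    q0,Q0=tip(-100,174,22,30);q1,Q1=tip(-100+d,174,22,30)
    print(d,(Q0.T@(q1-q0)/750).round(4),(Ro.from_matrix(Q0.T@Q1).as_rotvec()/np.pi).round(4))
E
```

```text
[0.017, -0.016, 0.041] [-0.0, 0.0, -0.0]
[0.017, -0.015, 0.04] [-0.0, 0.0, -0.001]
[0.017, -0.016, 0.041] [-0.0, 0.0, -0.0]
[0.017, -0.016, 0.041] [-0.0, 0.001, -0.0]
[0.018, -0.015, 0.041] [-0.0, -0.0, -0.001]
-- 5 [ 654.  -160.2   88.7]
[0.008, -0.0, 0.032] [-0.0, -0.0, 0.0]
[0.008, -0.0, 0.032] [-0.0, -0.0, 0.0]
-- 2 [ 655.3 -146.7   41.1]
[-0.014, -0.0, 0.008] [-0.0, -0.0, 0.0]
[-0.015, -0.0, 0.009] [-0.0, -0.0, 0.0]
[-0.014, -0.0, 0.008] [-0.0, -0.0, 0.0]
-- 3 [ 658.8 -109.5   40.9]
-1 [-0.      0.0043  0.    ] [ 0.0028 -0.      0.0048]
-2 [-0.0001  0.0086  0.0001] [ 0.0056 -0.      0.0096]
```

play_rows(steps=[[[0.017, -0.016, 0.041], [0, 0, 0], 0.45], [[0.017, -0.015, 0.04], [0, 0, 0], 0.45], [[0.017, -0.016, 0.041], [0, 0, 0], 0.45], [[0.017, -0.016, 0.041], [0, 0, 0], 0.45], [[0.018, -0.015, 0.041], [0, 0, -0.001], 0.45], [[0.008, 0, 0.032], [0, 0, 0], 0.45], [[0.008, 0, 0.032], [0, 0, 0], 0.45], [[-0.014, 0, 0.008], [0, 0, 0], 0.45], [[-0.015, 0, 0.009], [0, 0, 0], 0.45]])

```text
t: 4.33
tcp_pos: [656.3, -119.9, 39.8]
orientation: [[-0.08, -0.996, 0.043], [-0.862, 0.091, 0.499], [-0.501, 0.002, -0.866]]
force: [0.8, 0.4, -0.1]
grip_width: 37.9
grasp_force: 0.0
```

```bash
python3 - <<'E'
from pl import *
w=shot("wrist");b=shot("side")["image"][140:290,240:420]
cv2.imwrite("pics/c.png",np.hstack([cv2.resize(w["image"],(400,300)),cv2.resize(b,(360,300),interpolation=2)])[:,:,::-1])
E
```

```text
(no output)
```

View pics/c.png

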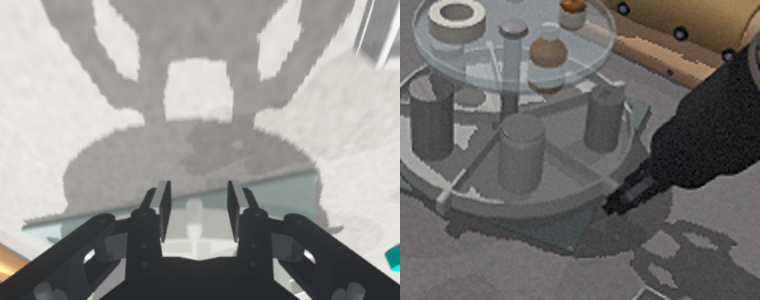

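The wrist view shows the lug centred between the open fingers (about (195,215) in the crop). I'll straddle it and push clockwise.

play_rows(steps=[[[-0.014, 0, 0.008], [0, 0, 0], 0.45], [[0, 0.0043, 0], [0.0028, 0, 0.0048], 0.45], [[0, 0.0043, 0], [0.0028, 0, 0.0048], 0.45], [[0, 0.0043, 0], [0.0028, 0, 0.0048], 0.45], [[0, 0.0043, 0], [0.0028, 0, 0.0048], 0.45], [[0, 0.0043, 0], [0.0028, 0, 0.0048], 0.45], [[0, 0.0043, 0], [0.0028, 0, 0.0048], 0.45], [[0, 0.0043, 0], [0.0028, 0, 0.0048], 0.45], [[0, 0.0086, 0], [0.0056, 0, 0.0096], 0.45], [[0, 0.0086, 0], [0.0056, 0, 0.0096], 0.45]])

```text
t: 5.27
tcp_pos: [623.5, -102.6, 41.3]
orientation: [[-0.242, -0.96, 0.143], [-0.831, 0.281, 0.48], [-0.501, -0.003, -0.866]]
force: [4.3, 0.4, 1.0]
grip_width: 38.6
grasp_force: 1.6
```

play_rows(steps=[[[0, 0.0086, 0], [0.0056, 0, 0.0096], 0.45], [[0, 0.0086, 0], [0.0056, 0, 0.0096], 0.45], [[0, 0.0086, 0], [0.0056, 0, 0.0096], 0.45], [[0, 0.0086, 0], [0.0056, 0, 0.0096], 0.45], [[0, 0.0086, 0], [0.0056, 0, 0.0096], 0.45], [[0, 0.0086, 0], [0.0056, 0, 0.0096], 0.45], [[0, 0.0086, 0], [0.0056, 0, 0.0096], 0.45], [[0, 0.0086, 0], [0.0056, 0, 0.0096], 0.45], [[0, 0.0086, 0], [0.0056, 0, 0.0096], 0.45], [[0, 0.0086, 0], [0.0056, 0, 0.0096], 0.45]])

```text
t: 6.1
tcp_pos: [565.0, -75.4, 41.0]
orientation: [[-0.511, -0.805, 0.3], [-0.698, 0.593, 0.402], [-0.501, -0.004, -0.865]]
force: [4.6, -0.6, -0.6]
grip_width: 38.4
grasp_force: 1.6
```

```bash
cat > st.py <<'E'
from pl import *
p,R=cur();t=p+22*R[:,2];d=t[:2]-AX
print("tip th",np.degrees(np.arctan2(d[1],d[0])),"r",np.hypot(*d),"z",t[2],env.read_state()["joint_positions"])
print(np.degrees(Ro.from_matrix(R).as_rotvec()-0),R[:,2], "tool bearing",np.degrees(np.arctan2(-R[1,2],-R[0,2])))
b=shot("side")
for x in models.boxes_of(b,"canister_mid")[:2]:
    x_=np.array(x["box"])*[512,384,512,384];c=at(b,((x_[0]+x_[2])/2,(x_[1]+x_[3])/2),66)[:2]-AX;print(x["p"],x_.round(),np.hypot(*c),np.degrees(np.arctan2(c[1],c[0])))
E
python3 st.py
```

```text
tip th -126.40535201124 r 175.83347928882347 z 22.00501495943746 [ -9.09851056  22.80523044 -19.56104915 -42.62966022 -40.98983923
   4.04362194]
[-68.66128873 135.64288728  18.18838928] [ 0.29982151  0.4018748  -0.86521888] tool bearing -126.72503708956127
0.65 [218. 207. 329. 266.] 174.8443723005994 -155.945517100621
```

play_rows(steps=[[[0, 0.0086, 0], [0.0056, 0, 0.0096], 0.45], [[0, 0.0086, 0], [0.0056, 0, 0.0096], 0.45], [[0, 0.0086, 0], [0.0056, 0, 0.0096], 0.45], [[0, 0.0086, 0], [0.0056, 0, 0.0096], 0.45], [[0, 0.0086, 0], [0.0056, 0, 0.0096], 0.45], [[0, 0.0086, 0], [0.0056, 0, 0.0096], 0.45], [[0, 0.0086, 0], [0.0056, 0, 0.0096], 0.45], [[0, 0.0086, 0], [0.0056, 0, 0.0096], 0.45], [[0, 0.0086, 0], [0.0056, 0, 0.0096], 0.45], [[0, 0.0086, 0], [0.0056, 0, 0.0096], 0.45]])

```text
t: 7.03
tcp_pos: [520.6, -30.1, 41.0]
orientation: [[-0.717, -0.555, 0.421], [-0.482, 0.832, 0.276], [-0.503, -0.005, -0.864]]
force: [4.1, -1.5, -1.1]
grip_width: 38.5
grasp_force: 1.5
```

play_rows(steps=[[[0, 0.0086, 0], [0.0056, 0, 0.0096], 0.45], [[0, 0.0086, 0], [0.0056, 0, 0.0096], 0.45], [[0, 0.0086, 0], [0.0056, 0, 0.0096], 0.45], [[0, 0.0086, 0], [0.0056, 0, 0.0096], 0.45], [[0, 0.0086, 0], [0.0056, 0, 0.0096], 0.45], [[0, 0.0086, 0], [0.0056, 0, 0.0096], 0.45], [[0, 0.0086, 0], [0.0056, 0, 0.0096], 0.45], [[0, 0.0086, 0], [0.0056, 0, 0.0096], 0.45], [[0, 0.0086, 0], [0.0056, 0, 0.0096], 0.45], [[0, 0.0086, 0], [0.0056, 0, 0.0096], 0.45]])

```text
t: 7.87
tcp_pos: [494.3, 9.6, 24.7]
orientation: [[-0.83, -0.269, 0.489], [-0.212, 0.962, 0.17], [-0.516, 0.038, -0.856]]
force: [0.4, -0.4, -0.5]
grip_width: 38.4
grasp_force: 0.0
```

```bash
python3 st.py
```

```text
tip th -160.1526911192031 r 181.73780689639935 z 5.828517147581895 [ 18.90140612  14.20195392 -44.44040533 -37.55561235  -0.25772842
 -56.38457043]
[-19.49066141 147.99342096   8.44016037] [ 0.48854421  0.17017752 -0.85578278] tool bearing -160.79493451229297
0.68 [303. 207. 323. 239.] 126.3253177245217 -120.85752730706258
```

```bash
python3 - <<'E'
from pl import *
p,R=cur()
p,R=rows(p,R,p+[-5,0,110],R,5)
q,Q=tip(-120,250,120,30); p,R=rows(p,R,q,Q,9)
E
```

```text
[-0.014, 0.001, -0.026] [0.0, -0.0, 0.0]
[-0.014, 0.002, -0.026] [0.0, -0.0, 0.0]
[-0.014, 0.001, -0.025] [0.0, -0.0, 0.0]
[-0.014, 0.002, -0.026] [0.0, -0.0, 0.0]
[-0.014, 0.001, -0.026] [0.0, -0.0, 0.0]
-- 5 [489.5   8.8 134.6]
[-0.002, -0.025, -0.001] [-0.013, 0.001, -0.024]
[-0.001, -0.025, -0.001] [-0.013, 0.001, -0.025]
[0.002, -0.025, -0.003] [-0.013, 0.001, -0.024]
[0.003, -0.025, -0.003] [-0.012, 0.002, -0.024]
[0.006, -0.024, -0.005] [-0.013, 0.001, -0.024]
[0.007, -0.023, -0.005] [-0.013, 0.001, -0.025]
[0.009, -0.023, -0.006] [-0.013, 0.001, -0.024]
[0.011, -0.021, -0.008] [-0.013, 0.001, -0.024]
[0.012, -0.021, -0.008] [-0.013, 0.001, -0.025]
-- 9 [ 545.6 -151.4  139.2]
```

play_rows(steps=[[[-0.014, 0.001, -0.026], [0, 0, 0], 0.45], [[-0.014, 0.002, -0.026], [0, 0, 0], 0.45], [[-0.014, 0.001, -0.025], [0, 0, 0], 0.45], [[-0.014, 0.002, -0.026], [0, 0, 0], 0.45], [[-0.014, 0.001, -0.026], [0, 0, 0], 0.45]])

```text
t: 8.38
tcp_pos: [491.8, -5.7, 126.7]
orientation: [[-0.828, -0.284, 0.483], [-0.213, 0.957, 0.198], [-0.519, 0.061, -0.853]]
force: [-0.8, -0.6, -0.9]
grip_width: 38.7
grasp_force: 0.0
```

play_rows(steps=[[[-0.002, -0.025, -0.001], [-0.013, 0.001, -0.024], 0.45], [[-0.001, -0.025, -0.001], [-0.013, 0.001, -0.025], 0.45], [[0.002, -0.025, -0.003], [-0.013, 0.001, -0.024], 0.45], [[0.003, -0.025, -0.003], [-0.012, 0.002, -0.024], 0.45], [[0.006, -0.024, -0.005], [-0.013, 0.001, -0.024], 0.45], [[0.007, -0.023, -0.005], [-0.013, 0.001, -0.025], 0.45], [[0.009, -0.023, -0.006], [-0.013, 0.001, -0.024], 0.45], [[0.011, -0.021, -0.008], [-0.013, 0.001, -0.024], 0.45], [[0.012, -0.021, -0.008], [-0.013, 0.001, -0.025], 0.45]])

```text
t: 9.13
tcp_pos: [500.6, -144.3, 123.5]
orientation: [[-0.625, -0.707, 0.33], [-0.614, 0.707, 0.351], [-0.482, 0.017, -0.876]]
force: [0.6, 0.2, 0.5]
grip_width: 38.3
grasp_force: 0.0
```

```bash
python3 - <<'E'
from pl import *
a=shot("scene")["image"][190:300,150:290];b=shot("side")["image"][140:290,200:400]
cv2.imwrite("pics/d.png",np.hstack([cv2.resize(a,(383,300),interpolation=2),cv2.resize(b,(400,300),interpolation=2)])[:,:,::-1])
E
python3 st.py
```

```text
tip th -127.94223575371974 r 271.37932658865725 z 103.41744136395405 [-15.53157852  12.14234388 -22.62031085 -35.60798063 -46.75637071
  -7.01845297]
[-57.99235004 141.62480127  16.07193281] [ 0.33048937  0.34835421 -0.87716938] tool bearing -133.49251918874597
0.73 [302. 205. 321. 243.] 130.70800085066085 -123.44456261583818
```

View pics/d.png

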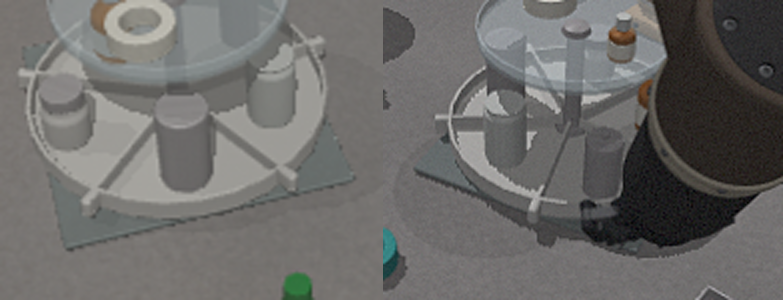

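```bash
python3 - <<'E'
from pl import *
a=shot("scene");b=shot("side")
A=[]
for c,p in[(a,(160,217.5)),(a,(183.6,264.4)),(a,(256,256)),(a,(267,206.5)),(b,(277,242))]:
    d=at(c,p,40)[:2]-AX;th=np.degrees(np.arctan2(d[1],d[0]));A.append((th+80+36)%72-36-80);print(th.round(1),np.hypot(*d).round())
th=np.mean(A);print("lugB",A,th)
p,R=cur()
q,Q=tip(th,235,105,30);p,R=rows(p,R,q,Q,9)
q,Q=tip(th,222,22,30);p,R=rows(p,R,q,Q,3)
q,Q=tip(th,174,22,30);p,R=rows(p,R,q,Q,4)
E
```

```text
-9.8 165.0
62.9 174.0
130.2 177.0
-159.1 168.0
-154.4 164.0
lugB [np.float64(-81.77810336354793), np.float64(-81.119056859198), np.float64(-85.82101584094809), np.float64(-87.09808608455344), np.float64(-82.35839813660391)] -83.63493205697027
[-0.017, -0.024, 0.008] [-0.015, -0.0, -0.028]
[-0.014, -0.026, 0.008] [-0.015, -0.001, -0.028]
[-0.012, -0.027, 0.006] [-0.015, -0.0, -0.028]
[-0.009, -0.028, 0.004] [-0.015, -0.001, -0.028]
[-0.007, -0.03, 0.004] [-0.016, -0.0, -0.028]
[-0.005, -0.03, 0.001] [-0.015, -0.0, -0.029]
[-0.001, -0.03, 0.001] [-0.015, -0.001, -0.028]
[0.001, -0.03, -0.001] [-0.015, -0.0, -0.028]
[0.003, -0.03, -0.003] [-0.015, -0.001, -0.028]
-- 9 [ 703.2 -169.3  124.5]
[0.014, -0.0, 0.035] [-0.0, 0.0, 0.0]
[0.013, -0.0, 0.035] [-0.0, 0.0, 0.0]
[0.014, -0.0, 0.035] [-0.0, 0.0, 0.0]
-- 3 [ 701.8 -156.6   40.9]
[-0.014, -0.0, 0.008] [-0.0, 0.0, 0.0]
[-0.014, -0.0, 0.008] [-0.0, 0.0, 0.0]
[-0.014, -0.0, 0.008] [-0.0, 0.0, 0.0]
[-0.013, -0.0, 0.008] [-0.0, 0.0, 0.0]
-- 4 [ 696.5 -109.1   40.8]
```

play_rows(steps=[[[-0.017, -0.024, 0.008], [-0.015, 0, -0.028], 0.45], [[-0.014, -0.026, 0.008], [-0.015, -0.001, -0.028], 0.45], [[-0.012, -0.027, 0.006], [-0.015, 0, -0.028], 0.45], [[-0.009, -0.028, 0.004], [-0.015, -0.001, -0.028], 0.45], [[-0.007, -0.03, 0.004], [-0.016, 0, -0.028], 0.45], [[-0.005, -0.03, 0.001], [-0.015, 0, -0.029], 0.45], [[-0.001, -0.03, 0.001], [-0.015, -0.001, -0.028], 0.45], [[0.001, -0.03, -0.001], [-0.015, 0, -0.028], 0.45], [[0.003, -0.03, -0.003], [-0.015, -0.001, -0.028], 0.45]])

```text
t: 10.18
tcp_pos: [704.6, -168.1, 125.3]
orientation: [[0.102, -0.993, -0.058], [-0.86, -0.118, 0.497], [-0.5, -0.001, -0.866]]
force: [0.4, 0.4, 0.0]
grip_width: 38.5
grasp_force: 0.0
```

```bash
python3 - <<'E'
from pl import *
th=-83.6
p,R=cur()
q,Q=tip(th,222,22,30);p,R=rows(p,R,q,Q,4)
q,Q=tip(th,174,22,30);p,R=rows(p,R,q,Q,4)
E
python3 st.py
```

```text
[0.011, 0.0, 0.026] [0.0, 0.0, 0.0]
[0.01, 0.001, 0.027] [0.0, 0.0, 0.001]
[0.011, 0.0, 0.026] [0.001, 0.0, 0.0]
[0.011, 0.001, 0.026] [-0.0, 0.0, 0.001]
-- 4 [ 701.8 -156.9   41. ]
[-0.014, -0.0, 0.008] [-0.0, 0.0, -0.0]
[-0.014, -0.0, 0.008] [-0.0, 0.0, -0.0]
[-0.014, -0.0, 0.008] [-0.0, 0.0, -0.0]
[-0.014, -0.0, 0.008] [-0.0, 0.0, -0.0]
-- 4 [ 696.5 -108.8   41.2]
tip th -83.29989546680193 r 233.80239269862423 z 106.26795350410048 [-13.14840691  38.70332352  19.44955828 -28.32657222 -82.78402672
  26.5691655 ]
[-117.40060323  104.2863685    31.41496667] [-0.05786278  0.49692804 -0.86586051] tool bearing -83.35833354603307
0.7 [302. 205. 322. 241.] 127.4245778915141 -122.05051391986625
```

play_rows(steps=[[[0.011, 0, 0.026], [0, 0, 0], 0.45], [[0.01, 0.001, 0.027], [0, 0, 0], 0.45], [[0.011, 0, 0.026], [0, 0, 0.001], 0.45], [[0.011, 0.001, 0.026], [0, 0, 0], 0.45], [[-0.014, 0, 0.008], [0, 0, 0], 0.45], [[-0.014, 0, 0.008], [0, 0, 0], 0.45], [[-0.014, 0, 0.008], [0, 0, 0], 0.45], [[-0.014, 0, 0.008], [0, 0, 0], 0.45]])

```text
t: 10.95
tcp_pos: [696.8, -108.2, 43.3]
orientation: [[0.097, -0.994, -0.052], [-0.861, -0.11, 0.497], [-0.5, -0.003, -0.866]]
force: [0.2, -0.0, 0.2]
grip_width: 38.2
grasp_force: 0.0
```

play_rows(steps=[[[0, 0.0043, 0], [0.0028, 0, 0.0048], 0.45], [[0, 0.0043, 0], [0.0028, 0, 0.0048], 0.45], [[0, 0.0043, 0], [0.0028, 0, 0.0048], 0.45], [[0, 0.0043, 0], [0.0028, 0, 0.0048], 0.45], [[0, 0.0043, 0], [0.0028, 0, 0.0048], 0.45], [[0, 0.0043, 0], [0.0028, 0, 0.0048], 0.45], [[0, 0.0086, 0], [0.0056, 0, 0.0096], 0.45], [[0, 0.0086, 0], [0.0056, 0, 0.0096], 0.45], [[0, 0.0086, 0], [0.0056, 0, 0.0096], 0.45], [[0, 0.0086, 0], [0.0056, 0, 0.0096], 0.45]])

```text
t: 11.78
tcp_pos: [651.2, -110.5, 41.2]
orientation: [[-0.118, -0.99, 0.071], [-0.857, 0.138, 0.496], [-0.501, -0.003, -0.865]]
force: [2.5, 2.5, 0.2]
grip_width: 38.3
grasp_force: 1.6
```

play_rows(steps=[[[0, 0.0086, 0], [0.0056, 0, 0.0096], 0.45], [[0, 0.0086, 0], [0.0056, 0, 0.0096], 0.45], [[0, 0.0086, 0], [0.0056, 0, 0.0096], 0.45], [[0, 0.0086, 0], [0.0056, 0, 0.0096], 0.45], [[0, 0.0086, 0], [0.0056, 0, 0.0096], 0.45], [[0, 0.0086, 0], [0.0056, 0, 0.0096], 0.45], [[0, 0.0086, 0], [0.0056, 0, 0.0096], 0.45], [[0, 0.0086, 0], [0.0056, 0, 0.0096], 0.45], [[0, 0.0086, 0], [0.0056, 0, 0.0096], 0.45], [[0, 0.0086, 0], [0.0056, 0, 0.0096], 0.45]])

```text
t: 12.62
tcp_pos: [589.8, -92.3, 41.2]
orientation: [[-0.404, -0.883, 0.238], [-0.765, 0.469, 0.442], [-0.502, -0.004, -0.865]]
force: [3.7, 1.5, 0.4]
grip_width: 38.8
grasp_force: 1.5
```

```bash
python3 st.py
```

```text
tip th -117.18489724748966 r 177.18908406409437 z 22.121192252754053 [-10.97458347  26.44411696 -13.48228214 -40.16425033 -47.93655636
  10.06619706]
[-78.79678118 130.84387406  20.92200565] [ 0.2380647   0.44159083 -0.8650565 ] tool bearing -118.32941681019122
0.76 [274. 206. 293. 239.] 123.6179373439691 -152.05961830204515
0.4 [217. 206. 331. 268.] 175.96140312964346 -155.73631041023265
```

play_rows(steps=[[[0, 0.0086, 0], [0.0056, 0, 0.0096], 0.45], [[0, 0.0086, 0], [0.0056, 0, 0.0096], 0.45], [[0, 0.0086, 0], [0.0056, 0, 0.0096], 0.45], [[0, 0.0086, 0], [0.0056, 0, 0.0096], 0.45], [[0, 0.0043, 0], [0.0028, 0, 0.0048], 0.45], [[0, 0.0043, 0], [0.0028, 0, 0.0048], 0.45], [[0, 0.0022, 0], [0.0014, 0, 0.0024], 0.45], [[0, -0.0043, 0], [-0.0028, 0, -0.0048], 0.45], [[0, -0.0043, 0], [-0.0028, 0, -0.0048], 0.45]])

```text
t: 13.47
tcp_pos: [565.6, -77.3, 40.7]
orientation: [[-0.508, -0.809, 0.296], [-0.7, 0.588, 0.405], [-0.502, -0.002, -0.865]]
force: [0.1, 0.2, 0.2]
grip_width: 38.3
grasp_force: 0.0
```

play_rows(steps=[[[0.014, 0, -0.008], [0, 0, 0], 0.45], [[0.014, 0, -0.008], [0, 0, 0], 0.45], [[0.014, 0, -0.008], [0, 0, 0], 0.45], [[0.014, 0, -0.008], [0, 0, 0], 0.45], [[0.008, 0, -0.02], [0, 0, 0], 0.45]])

```text
t: 13.88
tcp_pos: [527.8, -127.7, 48.9]
orientation: [[-0.512, -0.806, 0.296], [-0.697, 0.592, 0.404], [-0.501, 0.001, -0.865]]
force: [-0.7, 0.2, 0.5]
grip_width: 38.5
grasp_force: 0.0
```

```bash
python3 st.py; python3 - <<'E'
from pl import *
a=shot("scene");b=shot("side")
print([ (x["p"],np.round(np.array(x["box"])*[512,384,512,384])) for x in models.boxes_of(a,"canister_mid")[:2]])
cv2.imwrite("pics/e.png",np.hstack([cv2.resize(a["image"][190:300,150:290],(383,300),interpolation=2),cv2.resize(b["image"][140:290,200:400],(400,300),interpolation=2)])[:,:,::-1])
E
```

```text
tip th -126.17353495992639 r 240.035135219911 z 29.91081077053124 [-15.91774562  21.67616441 -20.29028278 -41.72091549 -44.94198465
   9.0414225 ]
[-68.72236507 135.72160518  18.52157472] [ 0.29599293  0.40443416 -0.86534455] tool bearing -126.1992505991572
0.81 [264. 202. 282. 236.] 122.06218670529087 -164.65616907003985
0.42 [216. 210. 324. 260.] 172.35074931466252 -158.89151030220617
[(0.51, array([247., 193., 259., 221.]))]
```

View pics/e.png

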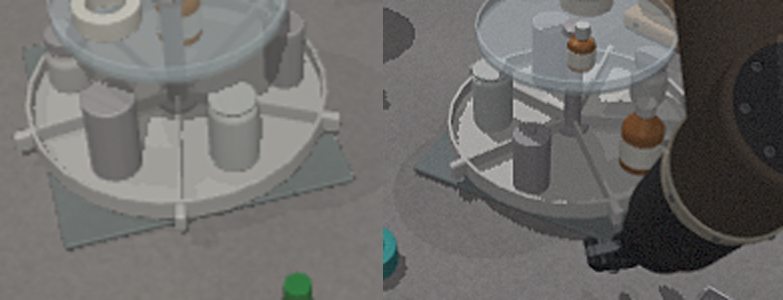

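Canister now faces front (side view lid near (274,206), bearing ≈ -165°), and all supplies are standing. I'll fit the arm's kinematics from logged samples so I can choose a reachable grasp tilt.

```bash
cat > ik.py <<'E'
from pl import *
from scipy.optimize import least_squares
def tp(th,r,z):a=np.radians(th);return [AX[0]+r*np.cos(a),AX[1]+r*np.sin(a),z]
S=[([87.726,20.546,.682],[217.332,639.032,231.302],[0,0,-1]),
([18.9014,14.202,-44.4404],tp(-160.1527,181.7378,5.8285),[.48854,.17018,-.85578]),
([-15.5316,12.1423,-22.6203],tp(-127.9422,271.3793,103.4174),[.33049,.34835,-.87717]),
([-13.1484,38.7033,19.4496],tp(-83.2999,233.8024,106.268),[-.05786,.49693,-.86586]),
([-10.9746,26.4441,-13.4823],tp(-117.1849,177.1891,22.1212),[.23806,.44159,-.86506]),
([-9.0985,22.8052,-19.5610],tp(-126.4054,175.8335,22.005),[.29982,.40187,-.86522]),
([-15.9177,21.6762,-20.2903],tp(-126.1735,240.0351,29.9108),[.29599,.40443,-.86534])]
def wc(k,j):
    a1,L1,L2,a3,h,D=k;j1,j2,j3=np.radians(j);f=j2-j3
    r=a1+L1*np.sin(j2)+L2*np.cos(f)+a3*np.sin(f);z=h+L1*np.cos(j2)-L2*np.sin(f)+a3*np.cos(f)
    return np.array([r*np.cos(j1),r*np.sin(j1),z])
fit=least_squares(lambda k:np.concatenate([wc(k,j)+k[5]*np.array(z)-t for j,t,z in S]),[75,350,400,30,350,250])
k=fit.x
def ik(t,R,s=(0,20,0)):
    w=t-k[5]*R[:,2]
    q=least_squares(lambda j:wc(k,j)-w,[np.degrees(np.arctan2(w[1],w[0])),s[1],s[2]]);j=q.x
    j1,f=np.radians(j[0]),np.radians(j[1]-j[2])
    F=np.array([np.cos(j1)*np.cos(f),np.sin(j1)*np.cos(f),-np.sin(f)]);left=np.array([-np.sin(j1),np.cos(j1),0]);up=np.cross(F,left)
    z=R[:,2];j5=-np.degrees(np.arccos(np.clip(F@z,-1,1)))
    j4=np.degrees(np.arctan2(-(z@left),-(z@up)))
    return j.round(1),round(j4,1),round(j5,1),round(float(np.abs(q.fun).max()),2)
E
python3 - <<'E'
from ik import *
print(k.round(1),np.abs(fit.fun).max())
for j,t,z in S[2:4]: 
    R=np.zeros((3,3));R[:,2]=z;print(ik(np.array(t),R))
b=shot("side")
for n,p,z in[("lid",(274,205.5),102),("base",(273.5,233.5),24)]:
    w=at(b,p,z);d=w[:2]-AX;print(n,w.round(1),np.hypot(*d).round(1),np.degrees(np.arctan2(d[1],d[0])).round(1))
G=np.array([558,43,72.])
for phi in(-165,-150,-140,-130,-120):
  for T in(30,36,42):
    R=tool(phi,T);print("grasp",phi,T,ik(G+19*R[:,2],R),"pre",ik(G-80*R[:,2]+[0,0,0],R)[1:])
Pl=np.array([393,-275,52.])
for phi in(180,-150,-130,-110,-90,-60):
    R=tool(phi,36);print("place",phi,ik(Pl+19*R[:,2],R))
E
```

```text
[ 91.5 406.  400.3  36.2 -53.2  44.3] 192.62508842598606
(array([-17.3,  11.3, -24.1]), np.float64(-36.1), np.float64(-47.1), 0.0)
(array([-14.2,  38.6,  16.1]), np.float64(-28.3), np.float64(-80.4), 0.0)
lid [564.5  45.6 102. ] 115.4 -165.2
base [556.1  39.   24. ] 125.2 -163.3
grasp -165 30 (array([  4.2,  18.9, -22.5]), np.float64(-16.1), np.float64(-19.9), 0.0) pre (np.float64(-11.6), np.float64(-30.8), 0.0)
grasp -165 36 (array([  4.1,  18.7, -22.9]), np.float64(-26.6), np.float64(-14.3), 0.0) pre (np.float64(-17.7), np.float64(-24.1), 0.0)
grasp -165 42 (array([  4.1,  18.6, -23.3]), np.float64(-48.1), np.float64(-9.8), 0.0) pre (np.float64(-28.2), np.float64(-17.8), 0.0)
grasp -150 30 (array([  3.8,  19. , -22.3]), np.float64(-31.8), np.float64(-24.7), 0.0) pre (np.float64(-24.4), np.float64(-35.4), 0.0)
grasp -150 36 (array([  3.7,  18.9, -22.7]), np.float64(-45.5), np.float64(-21.4), 0.0) pre (np.float64(-34.2), np.float64(-30.7), 0.0)
grasp -150 42 (array([  3.6,  18.8, -23.1]), np.float64(-62.7), np.float64(-19.5), 0.0) pre (np.float64(-47.0), np.float64(-27.1), 0.0)
grasp
[... 1025 characters left out ...]
.2), 0.0) pre (np.float64(-43.2), np.float64(-49.4), 0.0)
grasp -120 42 (array([  2.9,  19.5, -22.1]), np.float64(-60.8), np.float64(-40.0), 0.0) pre (np.float64(-51.9), np.float64(-49.4), 0.0)
place 180 (array([-36. ,  11.4, -36.4]), np.float64(-61.0), np.float64(-23.3), 0.0)
place -150 (array([-36.6,  12.1, -35.4]), np.float64(-55.3), np.float64(-41.0), 0.0)
place -130 (array([-36.8,  12.8, -34.7]), np.float64(-48.3), np.float64(-51.8), 0.0)
place -110 (array([-36.7,  13.4, -33.9]), np.float64(-39.9), np.float64(-61.4), 0.0)
place -90 (array([-36.4,  13.9, -33.1]), np.float64(-30.4), np.float64(-69.2), 0.0)
place -60 (array([-35.7,  14.5, -32.4]), np.float64(-14.4), np.float64(-77.1), 0.0)
```

```bash
python3 - <<'E'
s=open('ik.py').read()
s=s.replace("a1,L1,L2,a3,h,D=k;","a1,L1,L2,a3,h,D,e=k;").replace("return np.array([r*np.cos(j1),r*np.sin(j1),z])","return np.array([r*np.cos(j1)-e*np.sin(j1),r*np.sin(j1)+e*np.cos(j1),z])").replace("30,350,250]","30,350,250,-192]")
open('ik.py','w').write(s)
E
cat > g.py <<'E'
from ik import *
print(k.round(1),np.abs(fit.fun).max(), fit.fun.reshape(-1,3).round(0).tolist())
for j,t,z in S[1:4]: 
    R=np.zeros((3,3));R[:,2]=z;print(j,ik(np.array(t),R))
G=np.array([560,43,72.])
for phi in(-165,-150,-140,-130):
  for T in(30,36):
    R=tool(phi,T);print("grasp",phi,T,ik(G+19*R[:,2],R),"pre",ik(G-80*R[:,2]+[0,0,0],R)[1:])
Pl=np.array([393,-275,52.])
for phi in(-150,-130,-110,-90,-60):
    R=tool(phi,36);print("place",phi,ik(Pl+19*R[:,2],R))
E
python3 g.py
```

```text
[-135.4  626.2  614.6 -107.   309.6  414.6 -170.6] 59.41629610338336 [[-22.0, -20.0, -59.0], [-14.0, -24.0, -24.0], [6.0, 1.0, 16.0], [14.0, 15.0, 29.0], [7.0, -6.0, 13.0], [9.0, -13.0, 13.0], [4.0, -10.0, 12.0]]
[18.9014, 14.202, -44.4404] (array([ 22.9,  11.3, -43.3]), np.float64(24.2), np.float64(-4.7), 0.0)
[-15.5316, 12.1423, -22.6203] (array([-15.9,  13.1, -23.6]), np.float64(-36.7), np.float64(-45.4), 0.0)
[-13.1484, 38.7033, 19.4496] (array([-14.4,  39.6,  17.8]), np.float64(-28.2), np.float64(-81.2), 0.0)
grasp -165 30 (array([ 26.3,   9.8, -35.5]), np.float64(20.5), np.float64(-16.2), 0.0) pre (np.float64(14.5), np.float64(-27.2), 0.0)
grasp -165 36 (array([ 27.6,   9.6, -39.6]), np.float64(53.5), np.float64(-9.2), 0.0) pre (np.float64(28.5), np.float64(-19.6), 0.0)
grasp -150 30 (array([ 17.6,  11.7, -32.9]), np.float64(-21.5), np.float64(-17.0), 0.0) pre (np.float64(-15.8), np.float64(-27.3), 0.0)
grasp -150 36 (array([ 16.2,  12. , -36.3]), np.float64(-51.3), np.float64(-10.3), 0.0) pre (np.float64(-30.3), np.float64(-19.5), 0.0)
grasp -140 30 (array([ 12.5,  13.6, -30.3
[... 225 characters left out ...]
 0.0)
grasp -130 30 (array([  8.4,  15.9, -27.1]), np.float64(-41.3), np.float64(-30.2), 0.0) pre (np.float64(-34.5), np.float64(-39.8), 0.0)
grasp -130 36 (array([  5. ,  17. , -29.1]), np.float64(-57.7), np.float64(-29.4), 0.0) pre (np.float64(-47.4), np.float64(-38.6), 0.0)
place -150 (array([-40.9,  19.2, -28.9]), np.float64(-54.5), np.float64(-43.0), 0.0)
place -130 (array([-42.4,  24.4, -20.2]), np.float64(-44.7), np.float64(-56.6), 0.0)
place -110 (array([-40.6,  28.9, -12.3]), np.float64(-36.5), np.float64(-67.8), 0.0)
place -90 (array([-36.8,  32.7,  -5.6]), np.float64(-28.9), np.float64(-77.0), 0.0)
place -60 (array([-28.9,  36.4,   1.1]), np.float64(-17.7), np.float64(-86.8), 0.0)
```

```bash
python3 - <<'E'
s=open('ik.py').read()
i=s.index("def wc")
import re
J4=[(0,-70.136),(-37.5556,-.2577),(-35.608,-46.7564),(-28.3266,-82.784),(-40.1643,-47.9366),(-42.6297,-40.9898),(-41.7209,-44.942)]
s=s[:i]+f"J45={J4}\n"+'''
def fk(k,j):
    L1,L2,h,D,e=k;j1,j2,j3,j4,j5=np.radians(j);f=j2-j3
    rad=np.array([np.cos(j1),np.sin(j1),0]);left=np.array([-np.sin(j1),np.cos(j1),0]);Z=np.array([0,0,1.])
    F=rad*np.cos(f)-Z*np.sin(f);up=np.cross(F,left)
    u=np.cos(j4)*up+np.sin(j4)*left;l=np.cos(j4)*left-np.sin(j4)*up
    z=np.cos(j5)*F+np.sin(j5)*u
    return rad*L1*np.sin(j2)+Z*(h+L1*np.cos(j2))+F*L2+e*l+D*z,z,l
fit=least_squares(lambda k:np.concatenate([fk(k,list(j)+list(q))[0]-t for (j,t,z),q in zip(S,J45)]),[540,540,245,350,-192]);k=fit.x
def ik(t,R,s=(0,18,-25,-35,-40)):
    def g(j):
        p,z,l=fk(k,j);return np.concatenate([p-t,300*(z-R[:,2])])
    q=least_squares(g,s,bounds=([-176,-82,-58,-173,-174],[176,121,71,95,-.2]));j=q.x
    l=fk(k,j)[2];j6=np.degrees(np.arctan2(l@R[:,0],l@R[:,1]))
    return j.round(0).tolist(),"l-angle",j6.round(0),"err",np.abs(q.fun).max().round(1)
'''
open('ik.py','w').write(s)
g=open('g.py').read().replace('[1:]','').replace('for j,t,z in S[1:4]: \n    R=np.zeros((3,3));R[:,2]=z;','for j,t,z in S[:0]:\n    ')
open('g.py','w').write(g)
E
python3 g.py; python3 -c "
from ik import *
p,R=cur();print(ik(p+22*R[:,2],R),env.read_state()['joint_positions'])"
```

```text
[ 601.6  463.6  198.8  373.3 -191.8] 0.003758799839971516 [[-0.0, 0.0, 0.0], [0.0, -0.0, 0.0], [-0.0, 0.0, -0.0], [-0.0, 0.0, -0.0], [-0.0, 0.0, -0.0], [0.0, 0.0, -0.0], [-0.0, 0.0, -0.0]]
grasp -165 30 ([23.0, 13.0, -47.0, -3.0, -0.0], 'l-angle', np.float64(4.0), 'err', np.float64(20.8)) pre ([25.0, -3.0, -58.0, 28.0, -7.0], 'l-angle', np.float64(37.0), 'err', np.float64(7.1))
grasp -165 36 ([20.0, 13.0, -40.0, -37.0, -0.0], 'l-angle', np.float64(-33.0), 'err', np.float64(16.2)) pre ([24.0, -3.0, -58.0, 15.0, -1.0], 'l-angle', np.float64(22.0), 'err', np.float64(21.0))
grasp -150 30 ([18.0, 13.0, -36.0, -27.0, -13.0], 'l-angle', np.float64(-37.0), 'err', np.float64(0.0)) pre ([19.0, -0.0, -40.0, -15.0, -21.0], 'l-angle', np.float64(-24.0), 'err', np.float64(0.0))
grasp -150 36 ([11.0, 13.0, -32.0, -47.0, -15.0], 'l-angle', np.float64(-62.0), 'err', np.float64(0.0)) pre ([14.0, -1.0, -39.0, -30.0, -19.0], 'l-angle', np.float64(-41.0), 'err', np.float64(0.0))
grasp -140 30 ([11.0, 14.0, -30.0, -37.0, -24.0], 'l-angle', np.float64(-59.0), 'err', np.float64(0.0)) pre ([10.0, 3.0, -31.0,
[... 639 characters left out ...]
np.float64(0.0))
place -150 ([-44.0, 18.0, -26.0, -51.0, -47.0], 'l-angle', np.float64(-111.0), 'err', np.float64(0.0))
place -130 ([-43.0, 23.0, -20.0, -44.0, -58.0], 'l-angle', np.float64(-121.0), 'err', np.float64(0.0))
place -110 ([-40.0, 28.0, -14.0, -37.0, -67.0], 'l-angle', np.float64(-130.0), 'err', np.float64(0.0))
place -90 ([-35.0, 31.0, -10.0, -30.0, -74.0], 'l-angle', np.float64(-140.0), 'err', np.float64(0.0))
place -60 ([-27.0, 35.0, -7.0, -19.0, -80.0], 'l-angle', np.float64(-155.0), 'err', np.float64(0.0))
([-16.0, 22.0, -20.0, -42.0, -45.0], 'l-angle', np.float64(-99.0), 'err', np.float64(0.0)) [-15.75160103  21.53015205 -20.19404628 -41.72644132 -44.86735358
   8.92846163]
```

```bash
cat > n.py <<'E'
from ik import *
G=np.array([562,44.5,70.]);phi,T=-140,37;R=tool(phi,T)
g=np.array([[x,y,-54-d] for x in np.linspace(-43,43,9) for y in np.linspace(-43,43,9) for d in np.linspace(0,150,60)])
W=g@R.T+G;m=W[:,2]>160;print("body min radius",np.hypot(*(W[m,:2]-AX).T).min())
p,Rc=cur()
print("pre")
p1=np.array([p[0]-10,p[1],135.]);p,Rc=rows(p,Rc,p1,Rc,3)
p,Rc=rows(p,Rc,G-93*R[:,2],R,5)
print("in");p,Rc=rows(p,Rc,G-3*R[:,2],R,6)
E
python3 n.py
```

```text
body min radius 122.11704574315715
pre
[-0.017, 0.003, -0.034] [0.0, -0.0, -0.0]
[-0.016, 0.004, -0.033] [0.0, -0.0, -0.0]
[-0.017, 0.003, -0.034] [0.0, -0.0, -0.0]
-- 3 [ 520.4 -126.8  135.2]
[-0.026, 0.022, 0.012] [0.008, -0.008, 0.013]
[-0.025, 0.023, 0.013] [0.009, -0.007, 0.013]
[-0.024, 0.024, 0.012] [0.008, -0.008, 0.013]
[-0.023, 0.025, 0.012] [0.008, -0.007, 0.012]
[-0.021, 0.027, 0.012] [0.008, -0.008, 0.013]
-- 5 [519.2   8.4 144.7]
in
[0.0, 0.0, 0.02] [0.0, 0.0, 0.0]
[0.0, 0.0, 0.02] [0.0, 0.0, 0.0]
[0.0, 0.0, 0.02] [0.0, 0.0, 0.0]
[0.0, 0.0, 0.02] [0.0, 0.0, 0.0]
[0.0, 0.0, 0.02] [0.0, 0.0, 0.0]
[0.0, 0.0, 0.02] [0.0, 0.0, 0.0]
-- 6 [560.7  43.4  72.8]
```

```bash
sed -i 's/phi,T=-140,37/phi,T=-146,40/; s/44.5,70\./44.5,69./' n.py; python3 n.py; python3 -c "
from ik import *
R=tool(-146,40);G=np.array([562,44.5,69.])
for d in(-90,0):print(ik(G+(19+d)*R[:,2],R))"
```

```text
body min radius 133.02417179541075
pre
[-0.017, 0.003, -0.034] [0.0, -0.0, -0.0]
[-0.016, 0.004, -0.033] [0.0, -0.0, -0.0]
[-0.017, 0.003, -0.034] [0.0, -0.0, -0.0]
-- 3 [ 520.4 -126.8  135.2]
[-0.025, 0.023, 0.013] [0.012, -0.011, 0.018]
[-0.024, 0.026, 0.013] [0.013, -0.011, 0.018]
[-0.021, 0.027, 0.013] [0.012, -0.01, 0.018]
[-0.02, 0.029, 0.012] [0.013, -0.011, 0.018]
[-0.017, 0.03, 0.012] [0.012, -0.011, 0.018]
-- 5 [512.4  11.2 139.9]
in
[-0.0, -0.0, 0.02] [0.0, 0.0, 0.0]
[-0.0, -0.0, 0.02] [0.0, 0.0, 0.0]
[-0.0, -0.0, 0.02] [0.0, 0.0, 0.0]
[-0.0, -0.0, 0.02] [0.0, 0.0, 0.0]
[-0.0, -0.0, 0.02] [0.0, 0.0, 0.0]
[-0.0, -0.0, 0.02] [0.0, 0.0, 0.0]
-- 6 [560.4  43.6  70.9]
([2.0, 3.0, -33.0, -49.0, -27.0], 'l-angle', np.float64(-71.0), 'err', np.float64(0.0))
([1.0, 14.0, -29.0, -62.0, -23.0], 'l-angle', np.float64(-86.0), 'err', np.float64(0.0))
```

play_rows(steps=[[[-0.017, 0.003, -0.034], [0, 0, 0], 1], [[-0.016, 0.004, -0.033], [0, 0, 0], 1], [[-0.017, 0.003, -0.034], [0, 0, 0], 1], [[-0.025, 0.023, 0.013], [0.012, -0.011, 0.018], 1], [[-0.024, 0.026, 0.013], [0.013, -0.011, 0.018], 1], [[-0.021, 0.027, 0.013], [0.012, -0.01, 0.018], 1], [[-0.02, 0.029, 0.012], [0.013, -0.011, 0.018], 1], [[-0.017, 0.03, 0.012], [0.012, -0.011, 0.018], 1], [[0, 0, 0], [0, 0, 0], 1]])

```text
t: 14.93
tcp_pos: [509.7, 15.7, 139.3]
orientation: [[-0.635, -0.56, 0.532], [-0.426, 0.829, 0.363], [-0.644, 0.004, -0.765]]
force: [-1.3, 0.2, -1.0]
grip_width: 85.1
grasp_force: 0.0
```

```bash
python3 - <<'E'
from ik import *
p,R=cur();print(p.round(1),R.round(3).tolist())
w=shot("wrist","pics/w1.png")
for x in models.boxes_of(w,"canister_mid")[:3]:print(x["p"],np.round(np.array(x["box"])*[512,384,512,384]))
for r,th in((118,-165),(124,-165),(118,-160)):
    c=AX+r*np.array([np.cos(np.radians(th)),np.sin(np.radians(th))]);print(r,th,proj(w,[[*c,102],[*c,112],[*c,24]]).round(0).tolist())
E
```

```text
[509.7  15.7 139.3] [[-0.635, -0.56, 0.532], [-0.426, 0.829, 0.363], [-0.644, 0.004, -0.765]]
0.72 [213. 140. 277. 262.]
118 -165 [[246.0, 242.0], [246.0, 255.0], [247.0, 156.0]]
124 -165 [[249.0, 238.0], [248.0, 252.0], [249.0, 152.0]]
118 -160 [[232.0, 240.0], [231.0, 254.0], [235.0, 154.0]]
```

View pics/w1.png

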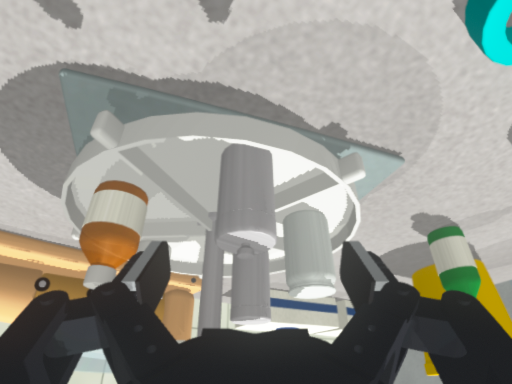

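The wrist view shows the canister between the fingers with its lid at about (246,242). That matches the predicted r=118 mm, bearing -165°.

```bash
python3 - <<'E'
from ik import *
G=np.array([562,44.5,69.]);R=tool(-146,40);p,Rc=cur()
p,Rc=rows(p,Rc,G-3*R[:,2],R,7)
E
```

```text
[0.0, -0.0, 0.017] [0.0, 0.0, 0.0]
[0.0, -0.001, 0.017] [0.0, 0.0, 0.0]
[0.0, -0.0, 0.017] [0.001, 0.0, 0.001]
[0.0, -0.001, 0.017] [-0.0, 0.0, -0.0]
[0.0, -0.0, 0.017] [-0.0, 0.0, 0.0]
[0.0, -0.001, 0.017] [0.0, 0.0, 0.0]
[0.0, -0.0, 0.017] [0.0, 0.0, 0.001]
-- 7 [560.5  43.5  71.5]
```

play_rows(steps=[[[0, 0, 0.017], [0, 0, 0], 1], [[0, -0.001, 0.017], [0, 0, 0], 1], [[0, 0, 0.017], [0, 0, 0.001], 1], [[0, -0.001, 0.017], [0, 0, 0], 1], [[0, 0, 0.017], [0, 0, 0], 1], [[0, -0.001, 0.017], [0, 0, 0], 1], [[0, 0, 0.017], [0, 0, 0.001], 1], [[0, 0, 0], [0, 0, 0], 1]])

```text
t: 15.7
tcp_pos: [562.0, 41.2, 69.1]
orientation: [[-0.64, -0.557, 0.53], [-0.424, 0.831, 0.36], [-0.641, 0.006, -0.768]]
force: [0.7, -0.6, -0.0]
grip_width: 85.8
grasp_force: 0.0
```

play_rows(steps=[[[0, 0, 0], [0, 0, 0], 0.65], [[0, 0, 0], [0, 0, 0], 0.6], [[0, 0, 0], [0, 0, 0], 0.55], [[0, 0, 0], [0, 0, 0], 0.52], [[0, 0, 0], [0, 0, 0], 0.48], [[0, 0, 0], [0, 0, 0], 0.3], [[0, 0, 0], [0, 0, 0], 0.3], [[0, 0, 0], [0, 0, 0], 0.3]])

```text
t: 16.37
tcp_pos: [561.1, 41.5, 72.0]
orientation: [[-0.637, -0.557, 0.533], [-0.425, 0.83, 0.361], [-0.643, 0.003, -0.766]]
force: [-3.9, -1.6, 6.5]
grip_width: 43.3
grasp_force: 60.4
```

```bash
python3 - <<'E'
from ik import *
p,R=cur();print(p.round(1),R.round(3).tolist())
print("lift");q=p+[0,0,32];p,R=rows(p,R,q,R,5)
print("out");o=np.array([np.cos(np.radians(-158)),np.sin(np.radians(-158)),0]);q=p+110*o;print(ik(q+22*R[:,2],R));p,R=rows(p,R,q,R,6)
E
```

```text
[561.1  41.5  72. ] [[-0.637, -0.557, 0.533], [-0.425, 0.83, 0.361], [-0.643, 0.003, -0.766]]
lift
[-0.005, 0.0, -0.007] [0.0, -0.0, -0.0]
[-0.006, 0.0, -0.006] [0.0, -0.0, -0.0]
[-0.005, 0.0, -0.007] [0.0, -0.0, -0.0]
[-0.006, 0.0, -0.006] [0.0, -0.0, -0.0]
[-0.005, 0.0, -0.007] [0.0, -0.0, -0.0]
-- 5 [560.8  41.2 104. ]
out
([-5.0, 4.0, -37.0, -58.0, -29.0], 'l-angle', np.float64(-86.0), 'err', np.float64(0.0))
[0.018, 0.005, -0.015] [0.0, -0.0, -0.0]
[0.019, 0.005, -0.016] [0.0, -0.0, -0.0]
[0.018, 0.005, -0.015] [0.0, -0.0, -0.0]
[0.018, 0.005, -0.016] [0.0, -0.0, -0.0]
[0.019, 0.005, -0.015] [0.0, -0.0, -0.0]
[0.018, 0.005, -0.015] [0.0, -0.0, -0.0]
-- 6 [ 4.590e+02 -1.000e-01  1.038e+02]
```

play_rows(steps=[[[-0.005, 0, -0.007], [0, 0, 0], 0.3], [[-0.006, 0, -0.006], [0, 0, 0], 0.3], [[-0.005, 0, -0.007], [0, 0, 0], 0.3], [[-0.006, 0, -0.006], [0, 0, 0], 0.3], [[-0.005, 0, -0.007], [0, 0, 0], 0.3], [[0, 0, 0], [0, 0, 0], 0.3]])

```text
t: 16.87
tcp_pos: [560.9, 41.4, 104.2]
orientation: [[-0.637, -0.558, 0.533], [-0.425, 0.83, 0.361], [-0.643, 0.003, -0.766]]
force: [-0.2, 0.9, -1.9]
grip_width: 43.5
grasp_force: 61.3
```

play_rows(steps=[[[0.01, 0.003, -0.008], [0, 0, 0], 0.3], [[0.018, 0.005, -0.015], [0, 0, 0], 0.3], [[0.018, 0.005, -0.015], [0, 0, 0], 0.3], [[0.018, 0.005, -0.015], [0, 0, 0], 0.3], [[0.018, 0.005, -0.015], [0, 0, 0], 0.3], [[0.018, 0.005, -0.015], [0, 0, 0], 0.3], [[0.01, 0.003, -0.008], [0, 0, 0], 0.3], [[0, 0, 0], [0, 0, 0], 0.3]])

```text
t: 17.53
tcp_pos: [456.7, 0.4, 101.9]
orientation: [[-0.639, -0.556, 0.531], [-0.424, 0.831, 0.36], [-0.642, 0.005, -0.767]]
force: [0.1, 0.7, -2.6]
grip_width: 43.4
grasp_force: 61.3
```

```bash
python3 - <<'E'
from ik import *
p,R=cur();print(p.round(1),R.round(3).tolist(),env.read_state()["grip_width"],env.read_state()["joint_positions"])
b=shot("side","pics/s2.png");i=b["image"][140:384,200:500];cv2.imwrite("pics/s2.png",cv2.resize(i,(738,600),interpolation=2)[:,:,::-1])
E
```

```text
[4.567e+02 4.000e-01 1.019e+02] [[-0.639, -0.556, 0.531], [-0.424, 0.831, 0.36], [-0.642, 0.005, -0.767]] 43.41355427852151 [ -5.28055245   3.68202994 -37.4392783  -58.31670494 -28.60456354
  -3.34733819]
```

View pics/s2.png

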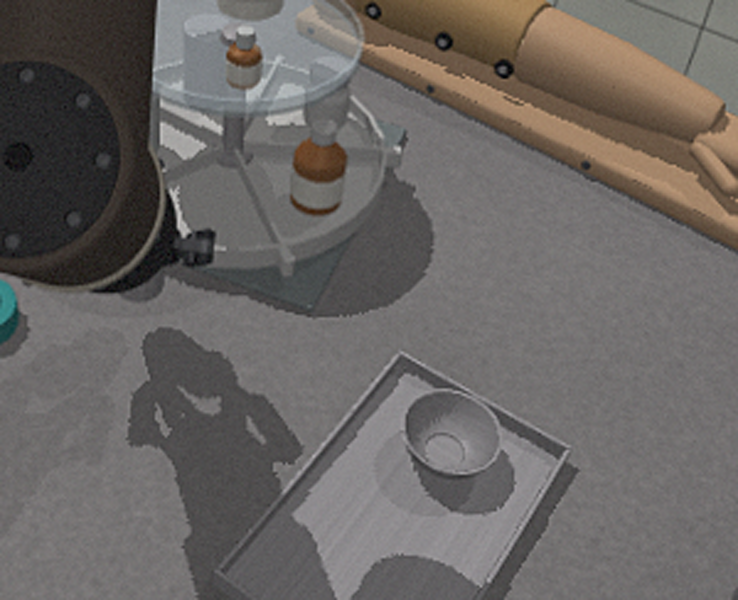

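```bash
cat > pp.py <<'E'
from ik import *
p,R=cur();R1=Ro.from_euler("z",36,degrees=True).as_matrix()@R
q=np.array([387.,-275,95]);print(ik(q+22*R1[:,2],R1))
rows(p,R,q,R1,14)
E
python3 pp.py
```

```text
([-42.0, 26.0, -12.0, -38.0, -74.0], 'l-angle', np.float64(-130.0), 'err', np.float64(0.0))
[0.016, -0.018, -0.013] [-0.009, 0.0, -0.011]
[0.016, -0.017, -0.013] [-0.009, 0.0, -0.011]
[0.017, -0.016, -0.013] [-0.01, 0.0, -0.011]
[0.018, -0.015, -0.014] [-0.009, 0.0, -0.011]
[0.018, -0.015, -0.014] [-0.009, 0.0, -0.011]
[0.019, -0.013, -0.015] [-0.009, 0.0, -0.011]
[0.019, -0.012, -0.015] [-0.009, 0.0, -0.011]
[0.019, -0.01, -0.016] [-0.009, 0.0, -0.011]
[0.02, -0.01, -0.015] [-0.01, 0.0, -0.01]
[0.02, -0.009, -0.016] [-0.009, 0.001, -0.011]
[0.02, -0.007, -0.017] [-0.009, -0.0, -0.011]
[0.021, -0.007, -0.016] [-0.009, -0.0, -0.011]
[0.021, -0.005, -0.017] [-0.009, -0.0, -0.011]
[0.021, -0.004, -0.016] [-0.01, -0.0, -0.011]
-- 14 [ 387.2 -275.    94.8]
```

play_rows(steps=[[[0.016, -0.018, -0.013], [-0.009, 0, -0.011], 0.3], [[0.016, -0.017, -0.013], [-0.009, 0, -0.011], 0.3], [[0.017, -0.016, -0.013], [-0.01, 0, -0.011], 0.3], [[0.018, -0.015, -0.014], [-0.009, 0, -0.011], 0.3], [[0.018, -0.015, -0.014], [-0.009, 0, -0.011], 0.3], [[0.019, -0.013, -0.015], [-0.009, 0, -0.011], 0.3], [[0.019, -0.012, -0.015], [-0.009, 0, -0.011], 0.3]])

```text
t: 18.17
tcp_pos: [424.4, -138.5, 98.3]
orientation: [[-0.473, -0.788, 0.395], [-0.602, 0.616, 0.508], [-0.643, 0.002, -0.766]]
force: [1.4, 0.9, -2.3]
grip_width: 43.1
grasp_force: 61.8
```

play_rows(steps=[[[0.019, -0.01, -0.016], [-0.009, 0, -0.011], 0.3], [[0.02, -0.01, -0.015], [-0.01, 0, -0.01], 0.3], [[0.02, -0.009, -0.016], [-0.009, 0.001, -0.011], 0.3], [[0.02, -0.007, -0.017], [-0.009, 0, -0.011], 0.3], [[0.021, -0.007, -0.016], [-0.009, 0, -0.011], 0.3], [[0.021, -0.005, -0.017], [-0.009, 0, -0.011], 0.3], [[0.021, -0.004, -0.016], [-0.01, 0, -0.011], 0.3], [[0, 0, 0], [0, 0, 0], 0.3], [[0, 0, 0], [0, 0, 0], 0.3]])

```text
t: 18.92
tcp_pos: [389.3, -275.6, 93.8]
orientation: [[-0.269, -0.938, 0.217], [-0.718, 0.345, 0.604], [-0.642, 0.006, -0.767]]
force: [-0.0, 0.3, -3.4]
grip_width: 43.6
grasp_force: 61.8
```

```bash
python3 - <<'E'
from ik import *
p,R=cur();print(p.round(1),R.round(3).tolist(),env.read_state()["grip_width"],env.read_state()["force"])
Rt=tool(-110,40);Rt=Ro.from_euler("z",36,degrees=True).as_matrix()@np.array([[-0.637,-0.557,0.533],[-0.425,0.83,0.361],[-0.643,0.003,-0.766]])
Rt=Ro.from_matrix(Rt).as_matrix()
p,R=rows(p,R,np.array([387.,-275,60]),Rt,4)
rows(p,R,np.array([387.,-275,52]),Rt,4)
b=shot("side","pics/s3.png");i=b["image"][184:384,250:500];cv2.imwrite("pics/s3.png",cv2.resize(i,(750,600),interpolation=2)[:,:,::-1])
E
```

```text
[ 389.3 -275.6   93.8] [[-0.269, -0.938, 0.217], [-0.718, 0.345, 0.604], [-0.642, 0.006, -0.767]] 43.55999959074781 [-0.04331547  0.26203127 -3.36305565]
[0.007, 0.001, 0.009] [0.0, -0.0, -0.0]
[0.008, 0.0, 0.008] [0.0, -0.0, -0.0]
[0.007, 0.001, 0.009] [0.0, -0.0, -0.001]
[0.007, 0.001, 0.008] [0.0, -0.0, 0.0]
-- 4 [ 386.9 -275.    60.3]
[0.002, -0.0, 0.002] [0.0, -0.0, 0.0]
[0.002, -0.0, 0.002] [0.0, -0.0, 0.0]
[0.001, -0.0, 0.002] [0.0, -0.0, 0.0]
[0.002, -0.0, 0.003] [0.0, -0.0, 0.0]
-- 4 [ 386.9 -274.7   51.7]
```

View pics/s3.png

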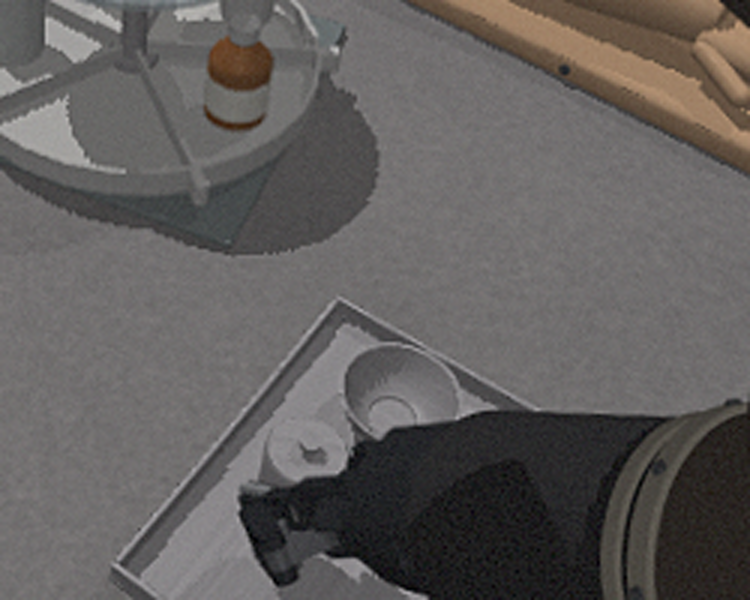

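The canister is held upright over the tray with the bowl clear behind it (lid about (305,450) in the crop). I'll lower it.

play_rows(steps=[[[0.007, 0.001, 0.009], [0, 0, 0], 0.3], [[0.008, 0, 0.008], [0, 0, 0], 0.3], [[0.007, 0.001, 0.009], [0, 0, 0], 0.3], [[0.007, 0.001, 0.008], [0, 0, 0], 0.3], [[0.002, 0, 0.002], [0, 0, 0], 0.3], [[0.001, 0, 0.0015], [0, 0, 0], 0.3], [[0, 0, 0], [0, 0, 0], 0.3], [[0, 0, 0], [0, 0, 0], 0.3]])

```text
t: 19.63
tcp_pos: [386.0, -274.1, 58.1]
orientation: [[-0.267, -0.939, 0.217], [-0.719, 0.344, 0.604], [-0.642, 0.006, -0.767]]
force: [-0.4, 0.1, -2.7]
grip_width: 43.4
grasp_force: 61.8
```

play_rows(steps=[[[0.0017, 0, 0.002], [0, 0, 0], 0.3], [[0.0017, 0, 0.002], [0, 0, 0], 0.3], [[0.0009, 0, 0.001], [0, 0, 0], 0.3], [[0, 0, 0], [0, 0, 0], 0.3], [[0, 0, 0], [0, 0, 0], 0.3]])

```text
t: 20.05
tcp_pos: [385.8, -274.1, 53.1]
orientation: [[-0.267, -0.939, 0.217], [-0.719, 0.344, 0.604], [-0.642, 0.006, -0.767]]
force: [0.4, 0.6, -1.4]
grip_width: 43.0
grasp_force: 61.8
```

play_rows(steps=[[[0.0009, 0, 0.001], [0, 0, 0], 0.3], [[0, 0, 0], [0, 0, 0], 0.3], [[0, 0, 0], [0, 0, 0], 0.3]])

```text
t: 20.3
tcp_pos: [385.9, -274.2, 52.1]
orientation: [[-0.267, -0.939, 0.217], [-0.719, 0.344, 0.604], [-0.642, 0.006, -0.767]]
force: [-0.2, 0.1, -2.6]
grip_width: 43.4
grasp_force: 61.8
```

play_rows(steps=[[[0.0005, 0, 0.0005], [0, 0, 0], 0.3], [[0.0005, 0, 0.0005], [0, 0, 0], 0.3], [[0, 0, 0], [0, 0, 0], 0.3], [[0, 0, 0], [0, 0, 0], 0.3]])

```text
t: 20.63
tcp_pos: [385.9, -274.2, 52.0]
orientation: [[-0.266, -0.939, 0.217], [-0.719, 0.343, 0.605], [-0.642, 0.005, -0.766]]
force: [-0.6, -0.8, 7.0]
grip_width: 43.3
grasp_force: 62.3
```

play_rows(steps=[[[0, 0, 0], [0, 0, 0], 0.53], [[0, 0, 0], [0, 0, 0], 0.56], [[0, 0, 0], [0, 0, 0], 0.65], [[0, 0, 0], [0, 0, 0], 0.8], [[0, 0, 0], [0, 0, 0], 0.8], [[0, 0, 0], [0, 0, 0], 0.8]])

```text
t: 21.13
tcp_pos: [385.8, -274.2, 50.9]
orientation: [[-0.267, -0.939, 0.217], [-0.718, 0.344, 0.604], [-0.642, 0.006, -0.767]]
force: [0.0, -0.5, -0.5]
grip_width: 68.4
grasp_force: 0.0
```

play_rows(steps=[[[0, 0, -0.01], [0, 0, 0], 0.8], [[0, 0, -0.02], [0, 0, 0], 0.8], [[0, 0, -0.03], [0, 0, 0], 0.8], [[0, 0, -0.03], [0, 0, 0], 0.8], [[0, 0, -0.03], [0, 0, 0], 0.8], [[0, 0, -0.03], [0, 0, 0], 0.8], [[0, 0, -0.03], [0, 0, 0], 0.8], [[0, 0, 0], [0, 0, 0], 0.8], [[0, 0, 0], [0, 0, 0], 0.8]])

```text
t: 21.88
tcp_pos: [356.5, -356.9, 155.5]
orientation: [[-0.267, -0.938, 0.219], [-0.72, 0.345, 0.603], [-0.641, 0.004, -0.768]]
force: [0.7, 0.8, -0.3]
grip_width: 68.2
grasp_force: 0.0
```

```bash
python3 - <<'E'
from ik import *
a=shot("scene");b=shot("side")
for c in(a,b):
    for x in models.boxes_of(c,"canister_mid")[:2]:
        X=np.array(x["box"])*[512,384,512,384];print(x["p"],X.round(),at(c,((X[0]+X[2])/2,(X[1]+X[3])/2),46).round())
i=cv2.resize(a["image"][120:300,150:340],(396,375),interpolation=2);j=cv2.resize(b["image"][184:384,230:430],(375,375),interpolation=2)
cv2.imwrite("pics/f.png",np.hstack([i,j])[:,:,::-1])
E
```

```text
0.51 [294. 137. 307. 160.] [ 381. -275.   46.]
0.44 [160. 205. 280. 281.] [659. 164.  46.]
0.65 [332. 340. 361. 384.] [ 385. -278.   46.]
0.57 [243. 173. 263. 205.] [628. 174.  46.]
```

View pics/f.png

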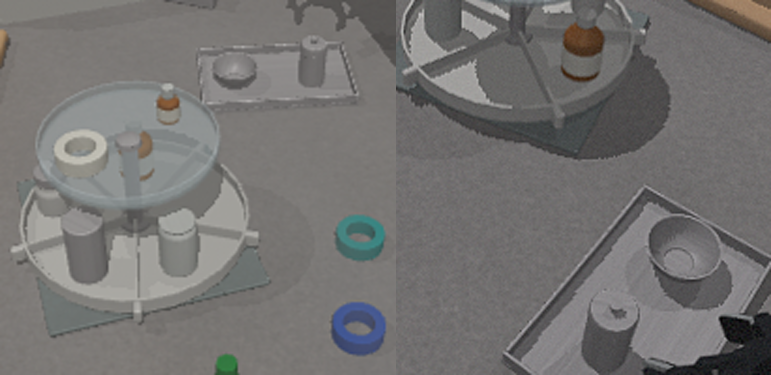

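The canister stands upright in the free half at about (384,-276); side crop (612,330). The bowl and the other supplies are undisturbed, and the gripper is clear of everything.

```bash
python3 -c "
from workcell import order
print(order.hand_in())"
```

```text
the job is handed in; nothing more can be done
None
```

The canister was turned to the front, taken out and set upright on the free half of the tray, with the bowl and other supplies still in place in the last picture; the job is handed in at about 22 s, and no verdict was returned.

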